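# Tilt the rolling pin out of the utensil box

## Robot

A 6-joint arm with a two-finger parallel gripper is mounted at the origin on a cart in front of the work surface, level with it; the furniture and walls round the work are solid. World frame = base frame: x ahead of the robot, y to its left, z up, the work surface at z = 0. Lengths are in m, angles in rad, forces in N, time in s.
With the tool pointing down it reaches from about 0.3 to 0.875 m from the base axis. Payload 6.4 kg.
Tool frame: the origin (TCP) lies at the very end of the fingers, on their centre line; the grasp point (between the pads) lies 19 mm behind it; z points along the fingers, y is the line along which they close (so a half turn about z gives the same grasp; the last joint's range is limited). The gripper opens to 85 mm and grips with 20 to 120 N. Pads are 22 mm wide; open, the fingers measure 114 mm over their backs; the gripper's body (76 mm by 85 mm) begins 54 mm behind the grasp point. The pads swing forward as they close: fully open they stand 13 mm farther back than shut.
Start: joints at [-1.411, 0.181, 1.607, -0, 1.354, -0.206], TCP at [0.206, -0.537, 0.231] pointing down, gripper open.
Joint ranges: [-2.99, 2.99], [-0.89, 2.07], [0.3, 2.58], [-1.14, 4.28], [0, 2.63], [-3.12, 3.12]. Speed limits (rad/s): [2.57, 2.57, 3.01, 3.14, 3.14, 3.14].

## Interface

Orientations are given as a unit quaternion [w, x, y, z].
In Python, from bench import ctrl gives the robot as it stands.
- The arm moves only by the tool jog_arm, never from a script. Its argument "series" is a list that holds one entry, the list of rows, each a list of 7 numbers: the shift along the tool's x, y, z in mm, then the turn, a rotation vector about the tool's x, y, z in rad, then the finger opening in mm, from 0 to 85.4. In form: [[[tx, ty, tz, rx, ry, rz, gripper], ...]]. A call has exactly 10 rows; each row shifts and turns the commanded pose from where the row before left it, along the tool's axes as they then stand; what a row does not reach is not made up. A row lasts 1/10 s, in which the tool goes at most 50 mm and 8.59 degrees, less where a joint would pass 70% of its speed; a pose out of reach is approached as far as the arm can. A call with a gripper value outside its range is refused whole. The fingers move at their own pace and stop on an object; the grip force is fixed at half the most. Time passes only in rows, so rows that do not move let the fingers close, or fill a call up. It gives the time, the measured TCP pose, the force, the opening and the grip force at its end, in the units of the state.
- ctrl.get_obs(): the state, without advancing time (a new reading comes with each control period).
- ctrl.camera(name): name is "scene" or "top"; returns a dict with "frame" (420x560x3 uint8, blue, green, red), "z_map" (420x560 float32, m along the optical axis (not along the pixel's ray), 0 where there is no reading), "fx", "fy", "cx", "cy" (pixels), "xyz" and "rotation" of the camera in the world. Camera axes: x right, y down, z forward; pixel columns grow to the right and rows downward; lengths in m; the calibration is good to about 2 mm. A picture is of the moment at which its call begins.
- ctrl.hand_in(): hands the job in; it is judged then, once.
The state is a dict: "time_s": time; "q": joint angles; "dq": joint speeds; "joint_efforts": joint torques, N m; "eef_pos": TCP position; "eef_rot": TCP orientation; "wrist_force": force on the tool from outside, world axes, zero at the start; "torque": the same for the moment, N m; "opening": opening from 0.0 (shut) to 1.0 (fully open); "grasp_force": force on a finger pad.
Only numpy, scipy, OpenCV 4.12 (cv2) and the standard library are available. Lean on these libraries where they do the work, as an engineer would, in place of code of your own. Each camera call takes 0.05 s, during which the arm holds its last target. There are 200 camera calls.

## Task

Take the wooden rolling pin out of the white utensil box: it is longer than the opening in the grey cover, so tilt it and bring it out through the opening end first. Then turn it level again and finish still holding it steady in the gripper, at least 8 cm above the cover and touching nothing else; do not put it down or let go, and leave the food, jar and tin standing around where they are.

Things in the scene. Friction and masses are not known exactly. Their poses are not given: they have to be found in the camera images.
- utensil_box: White box fixed to the worktop, 305 (x) x 160 (y) x 72 mm high, with a flat grey cover, 5 mm thick. Origin: centre of the underside; z up; x along the box, roughly away from the robot. Inside 295 x 150 mm; inner floor 8 mm above the origin, cover underside 67, top 72 (rounded rim at the opening 73.5). The opening is centred in the cover, 145 mm along x, 140 mm along y.
- rolling_pin: Loose wooden pin, 210 mm long, about 0.14 kg, 30 mm thick over the middle 90 mm, tapering to 21 mm at the ends. Origin: its centre, on its axis; x along the pin (it may roll). It starts on the box floor (axis 23 mm above the worktop), nearly parallel to the box's x, centre within 20 mm of the box's centre lengthways, 10 mm sideways: both ends under the cover, the middle in the opening.
- pin_end_a (a point): Centre of the rolling pin's end face on its +x side, 105 mm from its origin
- pin_end_b (a point): Centre of the rolling pin's end face on its -x side, 105 mm from its origin
- onion: Loose brown onion, 80 mm across, 88 mm high, a bystander. Origin: centre of its underside
- lemon: Loose yellow lemon, 71 x 53 x 54 mm, a bystander. Origin: centre of its underside
- garlic: Loose pale garlic bulb, 54 mm across, 52 mm high, a bystander. Origin: centre of its underside
- spice_d: Loose spice jar with a yellow-brown cap, 43 mm across, 102 mm high, a bystander. Origin: centre of its underside
- tin_tuna: Loose flat tin, 86 mm across, 40 mm high, a bystander. Origin: centre of its underside

How it is judged:
By the outcome, as a careful person would: the job done as asked, in the order asked, and still so for the second after the job is handed in, while the arm keeps its last pose, push and grip.
It also fails if it takes over 42 s, if anything falls off the work surface, if the arm or the gripper's body presses on something with over 40 N, if the wrist force passes 120 N, or if a joint passes its speed limit or range.

## Working session

There is one attempt and no reset: what is moved stays moved. The work goes in short steps, Python scripts to look and compute and a tool call to move; the robot and the scene stay as the last step left them, time stands still between calls to the robot, and variables do not carry over. Pictures are saved under pics/ and viewed, at most 10 in all, crops included, and the job is handed in when it is done.

Besides the shell and the picture viewer there is one more tool, called after "Request:" by a JSON object that holds its "fn" and its "kwargs", one argument or row to a line. jog_arm: Moves the arm, as the interface text tells. Its arguments: {"type":"object","properties":{"series":{"type":"array"}},"required":["series"]}

```bash
mkdir -p pics; cat > h.py <<'E'
import numpy as np, cv2
from bench import ctrl
from scipy.spatial.transform import Rotation as R
def pts(c):
    z=c["z_map"]; v,u=np.indices(z.shape)
    P=np.stack([(u-c["cx"])/c["fx"]*z,(v-c["cy"])/c["fy"]*z,z],-1)
    M=np.array(c["rotation"])
    if M.size==4: M=R.from_quat(np.roll(M,-1)).as_matrix()
    W=P@M.reshape(3,3).T+np.array(c["xyz"]); W[z==0]=np.nan
    return W
E
python3 - <<'E'
from h import *
o=ctrl.get_obs(); print({k:np.round(v,3) for k,v in o.items()})
for n in("top","scene"):
    c=ctrl.camera(n); cv2.imwrite(f"pics/{n}0.png",c["frame"]); np.save(f"{n}0.npy",pts(c)); print(n,c["xyz"],c["rotation"],c["fx"],c["cx"],c["cy"])
E
```

```text
{'time_s': np.float64(0.0), 'q': array([-1.411,  0.182,  1.608,  0.   ,  1.354, -0.206]), 'dq': array([ 0.   ,  0.001, -0.001, -0.001,  0.   , -0.001]), 'joint_efforts': array([ 2.0000e-03, -4.4487e+01, -3.5133e+01, -0.0000e+00,  9.0000e-03,
       -0.0000e+00]), 'eef_pos': array([ 0.206, -0.536,  0.23 ]), 'eef_rot': array([-0.001,  0.983,  0.182,  0.   ]), 'wrist_force': array([-0.313,  0.086, -0.245]), 'torque': array([ 0.03 , -0.053,  0.046]), 'grasp_force': np.float64(0.0), 'opening': np.float64(1.001)}
top [0.4435751  0.26847318 1.37953167] [ 0.034933   -0.70195015  0.70984476 -0.04654131] 543.3991506960361 283.6904643449286 203.31287503904196
scene [ 0.55702985 -0.36021271  1.1241328 ] [-0.25780207  0.96502404 -0.0436616   0.01898287] 546.4349404235674 273.15889651154527 202.47899239243114
```

View pics/top0.png

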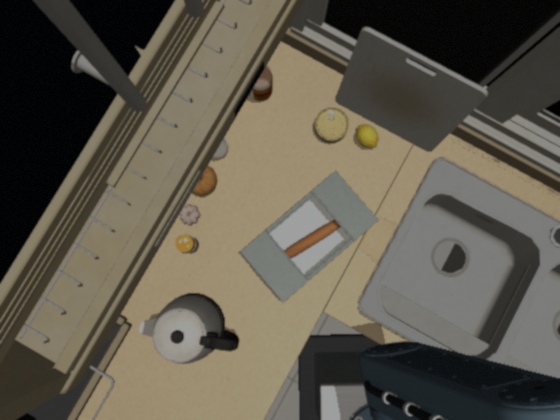

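View pics/scene0.png

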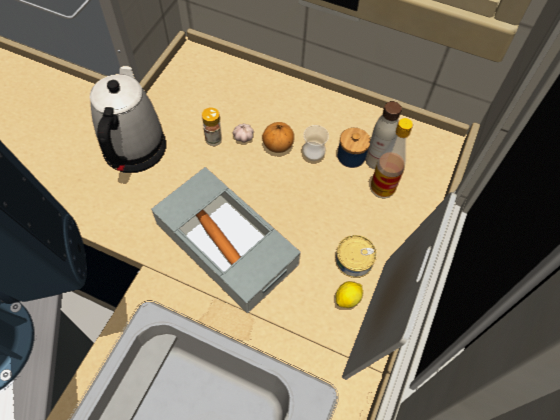

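The top view shows the box at about (310,235) with the pin visible from (285,255) to (340,225). The scene view shows it from (198,212) to (238,262). The tin and lemon lie beyond the box, and the garlic, onion and jar are to its left.

```bash
cat > m.py <<'E'
from h import *
def pin(n):
    f=cv2.imread(f"pics/{n}0.png"); W=np.load(f"{n}0.npy"); h=cv2.cvtColor(f,cv2.COLOR_BGR2HSV)
    m=(h[...,0]<14)&(h[...,1]>130)&(h[...,2]>50)
    y0,y1,x0,x1=(205,270,270,350) if n=="top" else (200,275,185,250)
    k=np.zeros_like(m); k[y0:y1,x0:x1]=1; m&=k
    return f,W,h,m
for n in("top","scene"):
    f,W,h,m=pin(n); P=W[m]; P=P[~np.isnan(P[:,0])]
    v,u=np.nonzero(m)
    print(n,m.sum(),"z pct",np.percentile(P[:,2],[5,50,95]).round(4))
    c=P[:,:2].mean(0); U,S,V=np.linalg.svd(P[:,:2]-c,full_matrices=False); d=V[0]*np.sign(V[0,0]); t=(P[:,:2]-c)@d; w=(P[:,:2]-c)@[-d[1],d[0]]
    print(" centre",c.round(4),"dir deg",np.degrees(np.arctan2(d[1],d[0])).round(2),"t",t.min().round(3),t.max().round(3),"w",np.percentile(w,[1,99]).round(4))
    Z=W[...,2]; ok=(Z>.066)&(Z<.08)&(h[...,1]<70)
    ok=cv2.morphologyEx(ok.astype(np.uint8),cv2.MORPH_OPEN,np.ones((3,3)))
    dd=np.hypot(W[...,0]-c[0],W[...,1]-c[1]); ok[~(dd<.2)]=0
    r=cv2.minAreaRect((W[ok>0][:,:2]*1000).astype(np.float32)); print(" cover",r,"z",np.median(W[ok>0][:,2]).round(4))
    # histogram of width vs t
    for a in np.arange(-.09,.09,.015):
        s=(t>=a)&(t<a+.015)
        if s.sum()>3: q=P[s]; print("  ",round(a+.0075,4),np.percentile(w[s],[3,97]).round(4),q[:,2].max().round(4))
    # tall things near
    for nm,(lo,hi) in {"near":(0.085,2)}.items():
        s=(Z>lo)&(dd<.35)&(Z<.6); 
        nlab,L,st,ce=cv2.connectedComponentsWithStats(s.astype(np.uint8))
        for i in range(1,nlab):
            if st[i,4]>25: q=W[L==i]; print("  obst",st[i,:4],q.min(0).round(3),q.max(0).round(3))
E
python3 m.py
```

```text
top 427 z pct [0.0312 0.0361 0.0417]
 centre [0.509 0.18 ] dir deg -59.28 t -0.068 0.077 w [-0.0113  0.0114]
 cover ((516.7383422851562, 185.58895874023438), (160.20919799804688, 305.189208984375), 39.73055648803711) z 0.0728
   -0.0675 [-0.0091  0.0092] 0.0424
   -0.0525 [-0.0106  0.0103] 0.0438
   -0.0375 [-0.011   0.0108] 0.0422
   -0.0225 [-0.0106  0.0111] 0.0476
   -0.0075 [-0.0108  0.0109] 0.0435
   0.0075 [-0.0112  0.0108] 0.0441
   0.0225 [-0.0107  0.0111] 0.0438
   0.0375 [-0.0105  0.0109] 0.0472
   0.0525 [-0.0103  0.01  ] 0.0416
   0.0675 [-0.0092  0.0094] 0.041
   0.0825 [-0.0074 -0.0023] 0.0373
  obst [109   0 192 320] [0.373 0.225 0.086] [0.856 0.503 0.6  ]
  obst [ 94   7 173 274] [0.427 0.278 0.569] [0.844 0.53  0.6  ]
  obst [175 235  19  18] [0.479 0.46  0.085] [0.52  0.502 0.11 ]
  obst [170 296  69  57] [0.253 0.351 0.085] [0.377 0.501 0.236]
  obst [359 341 151  79] [ 0.17  -0.06   0.269] [0.301 0.111 0.6  ]
scene 655 z pct [0.0267 0.0348 0.0393]
 centre [0.5001 0.1876] dir deg -59.33 t -0.078 0.073 w [-0.0113  0.0133]
 cover ((517.305419921875, 184.31085205078125), (161.33642578125, 306.3178405761719), 39.56475830078125) z 0.0719
   -0.0825 [-0.0078  0.0101] 0.0351
   -0.0675 [-0.0083  0.011 ] 0.0396
   -0.0525 [-0.0096  0.0117] 0.04
   -0.0375 [-0.0104  0.0118] 0.0399
   -0.0225 [-0.0106  0.0118] 0.0435
   -0.0075 [-0.0108  0.0129] 0.0405
   0.0075 [-0.0113  0.0121] 0.042
   0.0225 [-0.0106  0.0128] 0.0395
   0.0375 [-0.0112  0.0128] 0.0403
   0.0525 [-0.0107  0.0126] 0.0401
   0.0675 [-0.0093  0.0125] 0.0408
  obst [306   0 130  39] [0.681 0.225 0.541] [0.848 0.327 0.6  ]
  obst [94 80 66 88] [0.248 0.348 0.085] [0.378 0.503 0.238]
  obst [202 107  18  20] [0.48  0.455 0.085] [0.522 0.504 0.109]
  obst [  0 142  87 157] [ 0.225 -0.067  0.265] [0.301 0.103 0.6  ]
```

```bash
cat >> h.py <<'E'
def rows(target_p,target_R,n,g,o=None):
    """equal tool-frame rows from measured (or given) pose to target"""
    o=o or ctrl.get_obs(); p=np.array(o["eef_pos"]); q=o["eef_rot"]; A=R.from_quat([q[1],q[2],q[3],q[0]])
    rv=(A.inv()*target_R).as_rotvec()/n; out=[]; dp=(np.array(target_p)-p)/n
    for i in range(n):
        out.append(list((A.inv().apply(dp)*1000).round(1))+list(rv.round(4))+[g]); A=A*R.from_rotvec(rv)
    return out
def down(deg): return R.from_euler("z",deg,degrees=True)*R.from_rotvec([np.pi,0,0])
E
python3 - <<'E'
from h import *
for n in("top","scene"):
    W=np.load(n+"0.npy").reshape(-1,3); W=W[~np.isnan(W[:,0])]
    for lo in(.1,.2,.3,.4,.5,.6,.7):
        s=W[(W[:,2]>lo)&(W[:,2]<lo+.1)&(W[:,0]>.3)&(W[:,0]<.85)&(W[:,1]>-.4)]
        if len(s): print(n,lo,len(s),"left wall miny",s[s[:,1]>.1][:,1].min(initial=9).round(3),"x of it",s[s[:,1]>.1][:5,0].round(2),"right n",(s[:,1]<=.1).sum(), s[s[:,1]<=.1].min(0,initial=9).round(2))
for r in rows([.487,.212,.2],down(120.7),20,60): print(r)
E
```

```text
top 0.1 5999 left wall miny 0.395 x of it [0.52 0.52 0.52 0.52 0.52] right n 4692 [ 0.67 -0.4   0.1 ]
top 0.2 4892 left wall miny 0.402 x of it [0.36 0.36 0.36 0.36 0.36] right n 3655 [ 0.76 -0.33  0.2 ]
top 0.3 3114 left wall miny 9.0 x of it [] right n 3114 [ 0.77 -0.32  0.3 ]
top 0.4 1826 left wall miny 9.0 x of it [] right n 1826 [ 0.78 -0.27  0.4 ]
top 0.5 21132 left wall miny 0.227 x of it [0.85 0.85 0.85 0.85 0.85] right n 996 [ 0.3  -0.22  0.5 ]
top 0.6 11776 left wall miny 0.233 x of it [0.84 0.84 0.84 0.82 0.83] right n 289 [ 0.3  -0.08  0.6 ]
top 0.7 1423 left wall miny 0.548 x of it [0.32 0.32 0.32 0.32 0.32] right n 565 [ 0.3  -0.08  0.7 ]
scene 0.1 10175 left wall miny 0.392 x of it [0.38 0.38 0.38 0.38 0.38] right n 2232 [ 0.74 -0.24  0.1 ]
scene 0.2 5360 left wall miny 0.394 x of it [0.31 0.32 0.32 0.32 0.32] right n 2252 [ 0.76 -0.26  0.2 ]
scene 0.3 2454 left wall miny 0.639 x of it [0.3  0.3  0.3  0.31 0.31] right n 2433 [ 0.77 -0.27  0.3 ]
scene 0.4 2238 left wall miny 9.0 x of it [] right n 2238 [ 0.77 -0.29  0.4 ]
scene 0.5 6789 left wall miny 0.225 x of it [0.6
[... 1878 characters left out ...]
np.float64(37.2), np.float64(14.6), np.float64(1.5), np.float64(-0.0), np.float64(-0.0001), np.float64(-0.087), 60]
[np.float64(35.8), np.float64(17.8), np.float64(1.5), np.float64(-0.0), np.float64(-0.0001), np.float64(-0.087), 60]
[np.float64(34.1), np.float64(20.8), np.float64(1.5), np.float64(-0.0), np.float64(-0.0001), np.float64(-0.087), 60]
[np.float64(32.2), np.float64(23.7), np.float64(1.5), np.float64(-0.0), np.float64(-0.0001), np.float64(-0.087), 60]
[np.float64(30.0), np.float64(26.4), np.float64(1.5), np.float64(-0.0), np.float64(-0.0001), np.float64(-0.087), 60]
[np.float64(27.6), np.float64(28.9), np.float64(1.5), np.float64(-0.0), np.float64(-0.0001), np.float64(-0.087), 60]
```

Request:
{"fn": "jog_arm", "kwargs": {
  "series": [
    [[26,-30,4,0,0,-0.087,60],[29,-27,4,0,0,-0.087,60],[31,-25,4,0,0,-0.087,60],[33,-22,4,0,0,-0.087,60],[35,-19,4,0,0,-0.087,60],[37,-16,4,0,0,-0.087,60],[38,-13,4,0,0,-0.087,60],[39,-9,4,0,0,-0.087,60],[39,-6,4,0,0,-0.087,60],[40,-2,4,0,0,-0.087,60]]
  ]
}}

```text
time_s: 1.1
eef_pos: [0.3461, -0.1622, 0.191]
eef_rot: [-0.0, 0.814, 0.581, 0.0]
wrist_force: [1.6, 0.2, 0.1]
opening: 0.706
grasp_force: 0.0
```

```bash
python3 - <<'E'
from h import *
o=ctrl.get_obs(); print(o["eef_pos"],o["q"],o["opening"])
c=ctrl.camera("top"); W=pts(c); cv2.imwrite("pics/top1.png",c["frame"])
W0=np.load("top0.npy")
for x in np.arange(.2,.5,.05):
    s=(abs(W[...,0]-x)<.025)&(W[...,1]<.1)&(W[...,1]>-.3)&(abs(W[...,2]-W0[...,2])>.03)
    if s.any(): print(round(x,2),"y",np.nanmin(W[s][:,1]).round(2),np.nanmax(W[s][:,1]).round(2),"zmax",np.nanpercentile(W[s][:,2],98).round(3))
for x in np.arange(.35,.85,.05):
    s=(abs(W0[...,0]-x)<.025)&(W0[...,2]>.4)&(W0[...,2]<.62)&(W0[...,1]>.15)
    if s.any(): print("shelf",round(x,2),"ymin",W0[s][:,1].min().round(3),"zmin",W0[s][:,2].min().round(3))
for r in rows([.487,.212,.13],down(120.7),10,60): print([float(x) for x in r])
E
```

```text
[ 0.34606107 -0.16221677  0.19097922] [-7.51691911e-01 -2.42058408e-01  2.10262746e+00  3.84373547e-05
  1.28102025e+00 -4.19769688e-01] 0.7058558394812753
0.2 y -0.3 0.1 zmax 0.01
0.25 y -0.18 0.03 zmax 0.614
0.3 y -0.17 -0.01 zmax 0.596
0.35 y -0.17 -0.06 zmax 0.578
0.4 y -0.19 -0.1 zmax 0.559
shelf 0.35 ymin 0.501 zmin 0.547
shelf 0.4 ymin 0.472 zmin 0.549
shelf 0.45 ymin 0.442 zmin 0.549
shelf 0.5 ymin 0.413 zmin 0.547
shelf 0.55 ymin 0.384 zmin 0.547
shelf 0.6 ymin 0.357 zmin 0.546
shelf 0.65 ymin 0.326 zmin 0.548
shelf 0.7 ymin 0.298 zmin 0.547
shelf 0.75 ymin 0.271 zmin 0.548
shelf 0.8 ymin 0.242 zmin 0.548
[39.4, 1.5, 6.2, 0.0, -0.0005, -0.086, 60.0]
[39.1, 4.9, 6.1, 0.0, -0.0005, -0.086, 60.0]
[38.6, 8.3, 6.1, 0.0, -0.0005, -0.086, 60.0]
[37.7, 11.5, 6.1, 0.0, -0.0005, -0.086, 60.0]
[36.6, 14.7, 6.1, 0.0, -0.0005, -0.086, 60.0]
[35.2, 17.8, 6.1, 0.0, -0.0005, -0.086, 60.0]
[33.5, 20.8, 6.1, 0.0, -0.0005, -0.086, 60.0]
[31.6, 23.6, 6.0, 0.0, -0.0005, -0.086, 60.0]
[29.5, 26.2, 6.0, 0.0, -0.0005, -0.086, 60.0]
[27.1, 28.7, 6.0, 0.0, -0.0005, -0.086, 60.0]
```

View pics/top1.png

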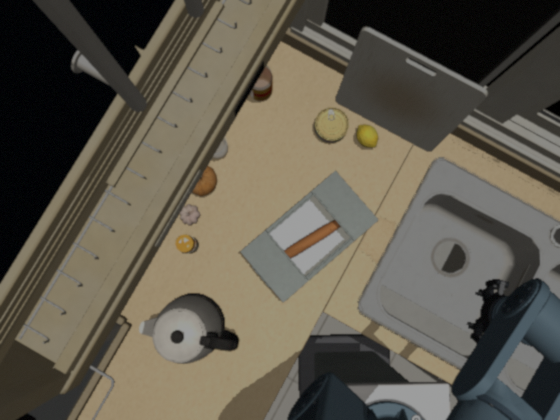

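The arm is at the lower right, with the gripper near pixel (490,300). The box and pin are unobstructed, and the shelf edge is about 0.2 m left of the pin. I'll continue the approach.

Request:
{"fn": "jog_arm", "kwargs": {
  "series": [
    [[39,1.5,6,0,0,-0.086,60],[39,5,6,0,0,-0.086,60],[39,8,6,0,0,-0.086,60],[38,11.5,6,0,0,-0.086,60],[37,15,6,0,0,-0.086,60],[35,18,6,0,0,-0.086,60],[33,21,6,0,0,-0.086,60],[32,24,6,0,0,-0.086,60],[29,26,6,0,0,-0.086,60],[27,29,6,0,0,-0.086,60]]
  ]
}}

```text
time_s: 2.15
eef_pos: [0.4913, 0.2048, 0.1306]
eef_rot: [-0.0, 0.498, 0.867, -0.0]
wrist_force: [0.3, -0.1, 0.6]
opening: 0.702
grasp_force: 0.0
```

Request:
{"fn": "jog_arm", "kwargs": {
  "series": [
    [[0,0,0,0,0,0,60],[0,0,0,0,0,0,60],[0,0,0,0,0,0,60],[0,0,0,0,0,0,60],[0,0,0,0,0,0,60],[0,0,0,0,0,0,60],[0,0,0,0,0,0,60],[0,0,0,0,0,0,60],[0,0,0,0,0,0,60],[0,0,0,0,0,0,60]]
  ]
}}

```text
time_s: 3.15
eef_pos: [0.4912, 0.2034, 0.1313]
eef_rot: [-0.0, 0.499, 0.866, 0.0]
wrist_force: [0.3, 0.4, -0.9]
opening: 0.701
grasp_force: 0.0
```

```bash
python3 - <<'E'
from h import *
o=ctrl.get_obs(); print(o["eef_pos"],o["q"],o["opening"])
c=ctrl.camera("scene"); cv2.imwrite("pics/s2.png",cv2.resize(c["frame"][140:340,120:380],None,fx=3,fy=3)[:600,:780])
for r in rows([.487,.212,.012],down(120.7),8,60): print([float(x) for x in r])
E
```

```text
[0.49115487 0.20335504 0.13128671] [ 1.69075825e-01  1.99231389e-01  1.80283545e+00  2.76604363e-05
  1.13954283e+00 -3.55956546e-01] 0.7011573210407096
[1.2, 0.1, 14.9, 0.0, -0.0, -0.0013, 60.0]
[1.2, 0.1, 14.9, 0.0, -0.0, -0.0013, 60.0]
[1.2, 0.1, 14.9, 0.0, -0.0, -0.0013, 60.0]
[1.2, 0.1, 14.9, 0.0, -0.0, -0.0013, 60.0]
[1.2, 0.1, 14.9, 0.0, -0.0, -0.0013, 60.0]
[1.2, 0.1, 14.9, 0.0, -0.0, -0.0013, 60.0]
[1.2, 0.1, 14.9, 0.0, -0.0, -0.0013, 60.0]
[1.2, 0.1, 14.9, 0.0, -0.0, -0.0013, 60.0]
```

View pics/s2.png

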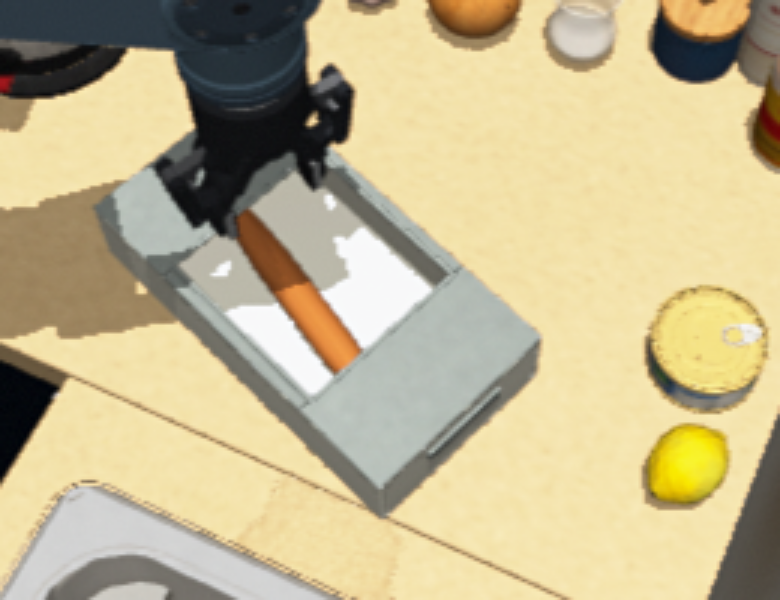

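The crop shows the open fingers at (210,220) and (315,175), straddling the pin, whose visible end is at (240,215). I'll descend.

Request:
{"fn": "jog_arm", "kwargs": {
  "series": [
    [[2,0,15,0,0,0,60],[2,0,15,0,0,0,60],[2,0,15,0,0,0,60],[2,0,15,0,0,0,60],[0,0,15,0,0,0,60],[0,0,15,0,0,0,60],[0,0,12,0,0,0,60],[0,0,10,0,0,0,60],[0,0,6,0,0,0,60],[0,0,0,0,0,0,60]]
  ]
}}

```text
time_s: 4.2
eef_pos: [0.4866, 0.2101, 0.0125]
eef_rot: [-0.001, 0.499, 0.866, -0.0]
wrist_force: [-0.1, -0.7, 0.1]
opening: 0.7
grasp_force: 0.0
```

Request:
{"fn": "jog_arm", "kwargs": {
  "series": [
    [[0,0,0,0,0,0,45],[0,0,0,0,0,0,35],[0,0,0,0,0,0,25],[0,0,0,0,0,0,15],[0,0,0,0,0,0,10],[0,0,0,0,0,0,10],[0,0,0,0,0,0,10],[0,0,0,0,0,0,10],[0,0,0,0,0,0,10],[0,0,0,0,0,0,10]]
  ]
}}

```text
time_s: 5.2
eef_pos: [0.488, 0.2104, 0.0143]
eef_rot: [0.001, 0.499, 0.866, 0.001]
wrist_force: [-1.1, 0.5, 6.6]
opening: 0.327
grasp_force: 59.4
```

Request:
{"fn": "jog_arm", "kwargs": {
  "series": [
    [[0,0,-4,0,0,0,10],[0,0,-4,0,0,0,10],[0,0,-4,0,0,-0.04,10],[0,0,0,0,0,-0.04,10],[0,0,0,0,0,-0.04,10],[0,0,0,0,0,-0.037,10],[0,0,0,0,0,0,10],[0,0,0,0,0,0,10],[0,0,0,0,0,0,10],[0,0,0,0,0,0,10]]
  ]
}}

```text
time_s: 6.2
eef_pos: [0.4871, 0.2103, 0.0253]
eef_rot: [-0.0, 0.43, 0.903, -0.0]
wrist_force: [-0.4, -0.5, -1.6]
opening: 0.328
grasp_force: 59.1
```

```bash
python3 - <<'E'
from h import *
o=ctrl.get_obs(); print(o["eef_pos"],o["wrist_force"],o["torque"],o["opening"],R.from_quat(np.roll(o["eef_rot"],-1)).as_matrix()[:,0])
e=np.array([-.639,.769]); n=np.array([.769,.639]); d=np.array(o["eef_pos"][:2])-[.517,.185]; print("tcp s,n",d@e,d@n)
c=ctrl.camera("scene"); W=pts(c); h=cv2.cvtColor(c["frame"],cv2.COLOR_BGR2HSV)
c2=ctrl.camera("top"); W2=pts(c2); h2=cv2.cvtColor(c2["frame"],cv2.COLOR_BGR2HSV)
for nm,W,h,(y0,y1,x0,x1) in(("scene",W,h,(185,285,185,260)),("top",W2,h2,(205,270,270,350))):
    m=(h[...,0]<14)&(h[...,1]>130)&(h[...,2]>40); k=np.zeros_like(m); k[y0:y1,x0:x1]=1; P=W[m&k]
    D=P[:,:2]-[.517,.185]; s=D@e; t=D@n
    for a in np.arange(-.08,.05,.02):
        q=(s>=a)&(s<a+.02)
        if q.sum()>5: print(nm,round(a+.01,3),"n",np.percentile(t[q],[3,50,97]).round(4),"ztop",np.percentile(P[q,2],97).round(4))
cv2.imwrite("pics/s3.png",cv2.resize(c["frame"][150:320,130:330],None,fx=3,fy=3))
E
```

```text
[0.48708382 0.21025737 0.02527307] [-0.42864731 -0.47656219 -1.56025247] [-0.02977874 -0.03131525  0.01881185] 0.3281579186608386 [-6.30035044e-01  7.76566700e-01  5.74004344e-05]
tcp s,n 0.038539350646698375 -0.006866082285033902
scene -0.07 n [-0.0162 -0.0052  0.0032] ztop 0.0494
scene -0.05 n [-0.0193 -0.0149  0.0037] ztop 0.0487
scene -0.03 n [-0.0199 -0.0162  0.0043] ztop 0.0484
scene -0.01 n [-0.0205 -0.0165  0.005 ] ztop 0.0491
scene 0.01 n [-0.0202 -0.0094  0.0027] ztop 0.0506
scene 0.03 n [-0.022  -0.0096  0.0064] ztop 0.0988
scene 0.05 n [-0.0074  0.0022  0.0076] ztop 0.0486
```

View pics/s3.png

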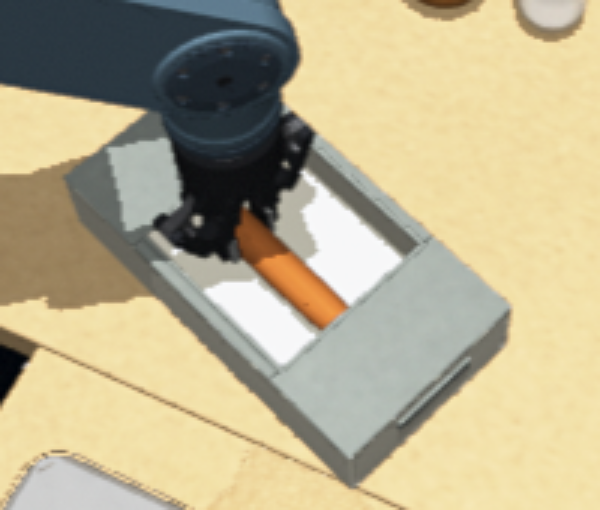

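The crop shows the pin gripped level and lifted, visible from (240,215) to (335,315) and aligned with the box. Next I'll compute the slide-and-tilt rows.

```bash
python3 - <<'E'
from h import *
G=np.array([37,-9.])
wp=[(1.5,34,0),(-18,36,2,),(-37,40,7),(-37,47,12),(-37,53,16),(-33,60,21),(-24,68,26),(-14,76,30),(-5,88,37),(25,112,37),(45,170,37)]
ns=[4,5,4,3,4,5,4,6,10,10]
def tcp(w):
    s,z,t=w; t=np.radians(t); c,si=np.cos(t),np.sin(t)
    return np.array([s+c*G[0]-si*G[1], z+si*G[0]+c*G[1]]),t
def chk(s,z,t):
    c,si=np.cos(t),np.sin(t); x=np.linspace(-105,105,211); r=np.interp(abs(x),[45,105],[15,10.5]); out=[]
    up=np.stack([s+c*x-si*r,z+si*x+c*r]); lo=np.stack([s+c*x+si*r,z+si*x-c*r]); 
    A=np.hstack([up,lo]); fl=A[1].min()-8; wall=A[0][A[1]<67].min()+147.5 if (A[1]<67).any() else 99
    from numpy.linalg import norm
    gap=min(min(norm(A-np.array([[ex],[ez]]),axis=0).min() for ex in(72.5,) for ez in(67,70,73.5)), min(norm(A-np.array([[-72.5],[ez]]),axis=0).min() for ez in(67,70,73.5)))
    return [round(float(v),1) for v in(fl,wall,gap)]
i=0
for a,b,n in zip(wp,wp[1:],ns):
    for k in range(n):
        w0=np.array(a)+(np.array(b)-a)*k/n; w1=np.array(a)+(np.array(b)-a)*(k+1)/n
        p0,t0=tcp(w0); p1,t1=tcp(w1); d=p1-p0
        print(i,"tx %.1f tz %.1f ry %.3f"%(d[0]*np.cos(t0)+d[1]*np.sin(t0), d[0]*np.sin(t0)-d[1]*np.cos(t0), t1-t0), chk(w1[0],w1[1],t1),w1.round(0)); i+=1
E
```

```text
0 tx -4.8 tz -0.8 ry 0.009 [11.1, 39.0, 19.1] [-3. 34.  0.]
1 tx -4.8 tz -0.9 ry 0.009 [11.2, 34.1, 18.3] [-8. 35.  1.]
2 tx -4.8 tz -0.9 ry 0.009 [11.3, 29.1, 17.3] [-13.  36.   2.]
3 tx -4.8 tz -1.0 ry 0.009 [11.4, 24.2, 16.3] [-18.  36.   2.]
4 tx -3.6 tz -1.6 ry 0.017 [11.5, 20.3, 14.0] [-22.  37.   3.]
5 tx -3.6 tz -1.6 ry 0.017 [11.5, 16.4, 11.6] [-26.  38.   4.]
6 tx -3.6 tz -1.7 ry 0.017 [10.8, 12.6, 9.0] [-29.  38.   5.]
7 tx -3.6 tz -1.8 ry 0.017 [9.8, 8.8, 6.8] [-33.  39.   6.]
8 tx -3.5 tz -1.8 ry 0.017 [8.8, 5.0, 7.6] [-37.  40.   7.]
9 tx 0.4 tz -2.5 ry 0.022 [8.3, 5.1, 7.1] [-37.  42.   8.]
10 tx 0.4 tz -2.5 ry 0.022 [7.8, 5.2, 7.8] [-37.  44.  10.]
11 tx 0.5 tz -2.5 ry 0.022 [7.3, 5.4, 8.5] [-37.  45.  11.]
12 tx 0.5 tz -2.5 ry 0.022 [6.9, 5.6, 9.6] [-37.  47.  12.]
13 tx 0.6 tz -2.8 ry 0.023 [6.6, 5.9, 6.3] [-37.  49.  13.]
14 tx 0.7 tz -2.8 ry 0.023 [6.3, 6.3, 5.3] [-37.  51.  15.]
15 tx 0.7 tz -2.8 ry 0.023 [6.0, 6.7, 5.9] [-37.  53.  16.]
16 tx 1.6 tz -2.2 ry 0.022 [5.6, 8.1, 5.6] [-36.  55.  17.]
17 tx 1.7 tz -2.2 ry 0.022 [5.2, 9.6, 6.9] [-35.  56.  18.]
18 tx 1
[... 1571 characters left out ...]
 37.]
44 tx 3.8 tz -0.1 ry 0.000 [32.4, 82.3, 12.2] [ 25. 112.  37.]
45 tx 5.1 tz -3.4 ry 0.000 [38.2, 84.3, 10.1] [ 27. 118.  37.]
46 tx 5.1 tz -3.4 ry 0.000 [44.0, 99.0, 11.4] [ 29. 124.  37.]
47 tx 5.1 tz -3.4 ry 0.000 [49.8, 101.0, 13.4] [ 31. 129.  37.]
48 tx 5.1 tz -3.4 ry 0.000 [55.6, 103.0, 16.8] [ 33. 135.  37.]
49 tx 5.1 tz -3.4 ry 0.000 [61.4, 99.0, 21.5] [ 35. 141.  37.]
50 tx 5.1 tz -3.4 ry 0.000 [67.2, 99.0, 26.7] [ 37. 147.  37.]
51 tx 5.1 tz -3.4 ry 0.000 [73.0, 99.0, 32.3] [ 39. 153.  37.]
52 tx 5.1 tz -3.4 ry 0.000 [78.8, 99.0, 38.1] [ 41. 158.  37.]
53 tx 5.1 tz -3.4 ry 0.000 [84.6, 99.0, 42.5] [ 43. 164.  37.]
54 tx 5.1 tz -3.4 ry 0.000 [90.4, 99.0, 47.1] [ 45. 170.  37.]
```

Request:
{"fn": "jog_arm", "kwargs": {
  "series": [
    [[-4.8,0,-0.9,0,0.009,0,10],[-4.8,0,-0.9,0,0.009,0,10],[-4.8,0,-0.9,0,0.009,0,10],[-4.8,0,-0.9,0,0.009,0,10],[-3.6,0,-1.7,0,0.017,0,10],[-3.6,0,-1.7,0,0.017,0,10],[-3.6,0,-1.7,0,0.017,0,10],[-3.6,0,-1.7,0,0.017,0,10],[-3.5,0,-1.8,0,0.017,0,10],[0,0,0,0,0,0,10]]
  ]
}}

```text
time_s: 7.3
eef_pos: [0.5119, 0.1802, 0.0362]
eef_rot: [-0.055, 0.43, 0.901, 0.026]
wrist_force: [-0.2, 0.4, -2.2]
opening: 0.326
grasp_force: 59.2
```

```bash
cat > st.py <<'E'
from h import *
o=ctrl.get_obs(); M=R.from_quat(np.roll(o["eef_rot"],-1)).as_matrix(); th=np.arcsin(M[2,0])
e=np.array([-.639,.769]); n=np.array([.769,.639]); p=np.array(o["eef_pos"])*1000; d=p[:2]-[517,185]; s=d@e; c,si=np.cos(th),np.sin(th)
print("theta",np.degrees(th).round(2),"yaw",np.degrees(np.arctan2(M[1,0],M[0,0])).round(1),"tcp s,n,z",s.round(1),(d@n).round(1),p[2].round(1),"centre s,z",(s-c*37-si*9).round(1),(p[2]-si*37+c*9).round(1),"F",np.round(o["wrist_force"],1),"T",np.round(o["torque"],2),"t",o["time_s"],o["opening"],"q",np.round(o["q"],2))
E
python3 st.py
```

```text
theta 6.94 yaw 129.0 tcp s,n,z -0.4 -7.0 36.2 centre s,z -38.2 40.7 F [-0.2  0.4 -2.2] T [-0.    0.01 -0.06] t 7.3 0.3256458865981359 q [ 0.06  0.4   1.78  0.11  1.04 -0.68]
```

No contact (about 2 N), and the pose is as planned. Tilting on (rows 9–19).

Request:
{"fn": "jog_arm", "kwargs": {
  "series": [
    [[0.6,0,-2.5,0,0.022,0,10],[0.6,0,-2.5,0,0.022,0,10],[0.6,0,-2.5,0,0.022,0,10],[0.6,0,-2.5,0,0.022,0,10],[0.7,0,-2.8,0,0.023,0,10],[0.7,0,-2.8,0,0.023,0,10],[0.7,0,-2.8,0,0.023,0,10],[1.7,0,-2.2,0,0.022,0,10],[1.7,0,-2.2,0,0.022,0,10],[0,0,0,0,0,0,10]]
  ]
}}

```text
time_s: 8.3
eef_pos: [0.5095, 0.183, 0.0602]
eef_rot: [-0.145, 0.425, 0.891, 0.069]
wrist_force: [-0.2, 0.2, -2.3]
opening: 0.328
grasp_force: 59.2
```

```bash
python3 st.py; python3 - <<'E'
from h import *
c=ctrl.camera("scene"); cv2.imwrite("pics/s4.png",cv2.resize(c["frame"][130:320,130:330],None,fx=3,fy=3))
E
```

```text
theta 18.49 yaw 129.0 tcp s,n,z 3.3 -7.1 60.2 centre s,z -34.7 57.0 F [-0.2  0.2 -2.3] T [-0.15 -0.14  0.05] t 8.3 0.3278808301704205 q [-0.02  0.43  1.71  0.26  1.23 -0.82]
```

View pics/s4.png

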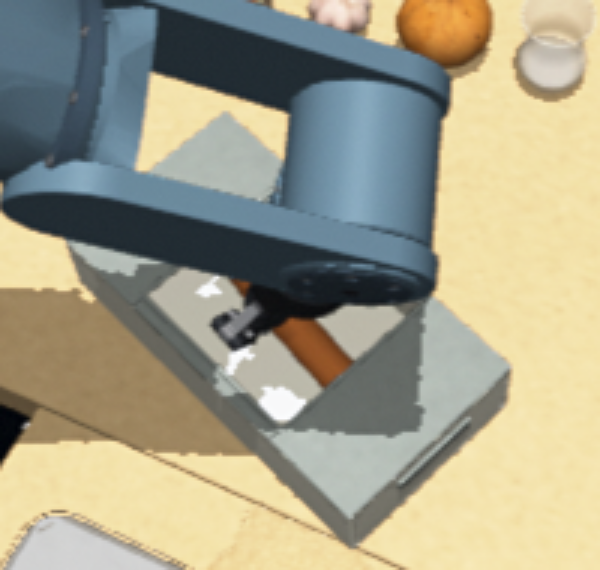

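The picture shows the pin tilting in the opening, from (240,285) to (345,375), with the wrist leaning right and clear of everything. Forces are still about 2 N. Continuing.

Request:
{"fn": "jog_arm", "kwargs": {
  "series": [
    [[1.7,0,-2.2,0,0.022,0,10],[1.7,0,-2.1,0,0.022,0,10],[2.4,0,-1.5,0,0.017,0,10],[2.4,0,-1.5,0,0.017,0,10],[2.4,0,-1.4,0,0.017,0,10],[2.4,0,-1.4,0,0.017,0,10],[2.5,0,-1.3,0,0.017,0,10],[3.3,0,-1.3,0,0.017,0,10],[3.3,0,-1.3,0,0.017,0,10],[3.3,0,-1.2,0,0.017,0,10]]
  ]
}}

```text
time_s: 9.35
eef_pos: [0.498, 0.1969, 0.0846]
eef_rot: [-0.225, 0.416, 0.874, 0.107]
wrist_force: [-0.3, -0.3, -2.3]
opening: 0.328
grasp_force: 59.2
```

```bash
python3 st.py
```

```text
theta 28.84 yaw 129.1 tcp s,n,z 21.2 -7.0 84.6 centre s,z -15.5 74.6 F [-0.3 -0.3 -2.3] T [-0.25 -0.17  0.01] t 9.35 0.3282860889158752 q [-0.07  0.46  1.66  0.37  1.39 -0.88]
```

Request:
{"fn": "jog_arm", "kwargs": {
  "series": [
    [[3.3,0,-1.2,0,0.017,0,10],[2.5,0,-1.7,0,0.02,0,10],[2.5,0,-1.7,0,0.02,0,10],[2.5,0,-1.6,0,0.02,0,10],[2.5,0,-1.6,0,0.02,0,10],[2.5,0,-1.5,0,0.02,0,10],[2.5,0,-1.5,0,0.02,0,10],[4,0,0,0,0,0,10],[4,0,0,0,0,0,10],[4,0,0,0,0,0,10]]
  ]
}}

```text
time_s: 10.35
eef_pos: [0.4856, 0.2121, 0.1105]
eef_rot: [-0.284, 0.408, 0.857, 0.135]
wrist_force: [0.1, 0.0, -2.1]
opening: 0.329
grasp_force: 59.2
```

Request:
{"fn": "jog_arm", "kwargs": {
  "series": [
    [[4,0,0,0,0,0,10],[4,0,0,0,0,0,10],[4,0,0,0,0,0,10],[4,0,0,0,0,0,10],[4,0,0,0,0,0,10],[4,0,0,0,0,0,10],[4,0,0,0,0,0,10],[5,0,-2,0,0,0,10],[5,0,-3,0,0,0,10],[5,0,-3,0,0,0,10]]
  ]
}}

```text
time_s: 11.35
eef_pos: [0.4671, 0.235, 0.1429]
eef_rot: [-0.284, 0.408, 0.857, 0.135]
wrist_force: [-0.0, -1.3, -1.1]
opening: 0.327
grasp_force: 59.2
```

```bash
python3 st.py
```

```text
theta 36.61 yaw 129.1 tcp s,n,z 70.3 -6.4 142.9 centre s,z 35.3 128.1 F [-0.  -1.3 -1.1] T [-0.29 -0.25  0.01] t 11.35 0.32729835303748 q [-0.05  0.4   1.67  0.46  1.54 -0.86]
```

The pin's lower end is clear of the cover now. Lifting straight up, then levelling.

Request:
{"fn": "jog_arm", "kwargs": {
  "series": [
    [[7.8,0,-10.4,0,0,0,10],[7.8,0,-10.4,0,0,0,10],[7.8,0,-10.4,0,0,0,10],[7.8,0,-10.4,0,0,0,10],[7.8,0,-10.4,0,0,0,10],[7.8,0,-10.4,0,0,0,10],[7.8,0,-10.4,0,0,0,10],[7.8,0,-10.4,0,0,0,10],[7.8,0,-10.4,0,0,0,10],[3,0,-4,0,0,0,10]]
  ]
}}

```text
time_s: 12.35
eef_pos: [0.4674, 0.2354, 0.2661]
eef_rot: [-0.283, 0.408, 0.857, 0.135]
wrist_force: [-0.5, -0.8, -0.6]
opening: 0.328
grasp_force: 59.2
```

Request:
{"fn": "jog_arm", "kwargs": {
  "series": [
    [[-4,0,0,0,-0.064,0,10],[-4,0,0,0,-0.064,0,10],[-4,0,0,0,-0.064,0,10],[-4,0,0,0,-0.064,0,10],[-4,0,0,0,-0.064,0,10],[-4,0,0,0,-0.064,0,10],[-4,0,0,0,-0.064,0,10],[-4,0,0,0,-0.064,0,10],[-4,0,0,0,-0.064,0,10],[0,0,0,0,-0.064,0,10]]
  ]
}}

```text
time_s: 13.35
eef_pos: [0.4875, 0.2094, 0.251]
eef_rot: [0.001, 0.43, 0.903, -0.001]
wrist_force: [-0.7, 0.4, -1.8]
opening: 0.325
grasp_force: 59.1
```

Request:
{"fn": "jog_arm", "kwargs": {
  "series": [
    [[0,0,0,0,0,0,10],[0,0,0,0,0,0,10],[0,0,0,0,0,0,10],[0,0,0,0,0,0,10],[0,0,0,0,0,0,10],[0,0,0,0,0,0,10],[0,0,0,0,0,0,10],[0,0,0,0,0,0,10],[0,0,0,0,0,0,10],[0,0,0,0,0,0,10]]
  ]
}}

```text
time_s: 14.35
eef_pos: [0.4876, 0.2098, 0.2511]
eef_rot: [0.0, 0.43, 0.903, -0.0]
wrist_force: [-0.1, 0.5, -1.4]
opening: 0.326
grasp_force: 59.1
```

```bash
python3 st.py; python3 - <<'E'
from h import *
c=ctrl.camera("scene"); cv2.imwrite("pics/s5.png",c["frame"]); W=pts(c); h=cv2.cvtColor(c["frame"],cv2.COLOR_BGR2HSV)
m=(h[...,0]<14)&(h[...,1]>130)&(h[...,2]>40)&(W[...,2]>.13)&(W[...,2]<.35)
v,u=np.nonzero(m); print(u.min(),u.max(),v.min(),v.max())
D=W[m]-[.517,.185,0]; s=D@[-.639,.769,0]
for a in np.arange(-.16,.16,.02):
    q=(s>=a)&(s<a+.02)
    if q.sum()>5: print(round(a+.01,2),"n",np.median(D[q]@[.769,.639,0]).round(4),"ztop",np.percentile(W[m][q,2],95).round(4))
E
```

```text
theta -0.06 yaw 129.1 tcp s,n,z 37.8 -6.8 251.1 centre s,z 0.8 260.2 F [-0.1  0.5 -1.4] T [ 0.06 -0.01 -0.02] t 14.35 0.32629297728629736 q [ 0.18  0.06  1.7  -0.    1.38 -0.5 ]
180 401 102 222
-0.11 n 0.4065 ztop 0.267
-0.09 n 0.4081 ztop 0.2685
-0.07 n -0.0146 ztop 0.2714
-0.05 n -0.0155 ztop 0.2726
-0.03 n -0.0167 ztop 0.2738
-0.01 n -0.0171 ztop 0.2734
0.01 n -0.0119 ztop 0.2754
0.03 n -0.0097 ztop 0.3014
0.05 n -0.0012 ztop 0.2755
0.09 n -0.0169 ztop 0.2656
```

View pics/s5.png

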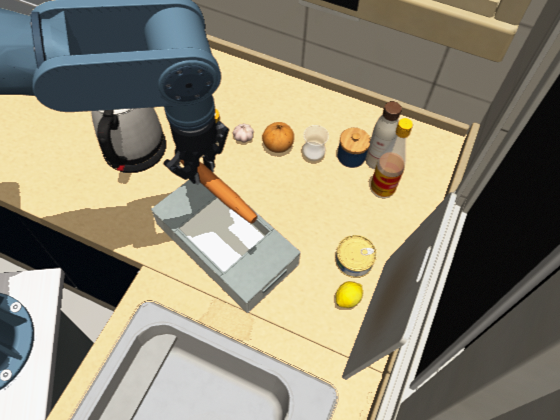

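The pin is held level at about 0.26 m, from (198,168) to (255,218). The box is empty and the bystanders haven't moved. Handing in.

```bash
python3 -c "
from bench import ctrl; print(ctrl.hand_in())"
```

```text
the job is handed in; nothing more can be done
None
```

The rolling pin came out of the box end first and is held level, within about 2°, in the gripper about 17 cm above the cover; I handed the job in at about 14.5 s, and the bystanders were not touched.

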